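# Turn the scraper blade end for end and click the honing clamp shut

## Robot

A 6-joint arm with a two-finger parallel gripper is mounted at the origin on a cart in front of the work surface, level with it; the furniture and walls round the work are solid. World frame = base frame: x ahead of the robot, y to its left, z up, the work surface at z = 0. Lengths are in mm, angles in rad, forces in N, time in s.
With the tool pointing down it reaches from about 350 to 925 mm from the base axis. Payload 6.4 kg.
Tool frame: the origin (TCP) lies at the very end of the fingers, on their centre line; the grasp point (between the pads) lies 19 mm behind it (manip.grip_point_offset is the z of the grasp point in the tool frame, in mm); z points along the fingers, y is the line along which they close (so a half turn about z gives the same grasp; the last joint's range is limited). The gripper opens to 85 mm and grips with 20 to 120 N. Pads are 22 mm wide; open, the fingers measure 114 mm over their backs; the gripper's body (76 mm by 85 mm) begins 54 mm behind the grasp point. The pads swing forward as they close: fully open they stand 13 mm farther back than shut.
Start: joints at [1.13, 0.245, 1.558, -0, 1.339, -0.174], TCP at [171.367, 627.015, 231.29] pointing down, gripper open.
Joint ranges: [-3.13, 3.13], [-1.02, 2.26], [0.13, 2.54], [-0.95, 4.09], [0.21, 2.88], [-2.74, 2.74]. Speed limits (rad/s): [2.57, 2.57, 3.14, 3.14, 3.14, 3.14].

## Interface

Orientations are given as a unit quaternion [w, x, y, z].
In Python, from rig import manip gives the robot as it stands.
- The arm moves only by the shell command python3 -m inch 'ROWS' [FORCE]. ROWS is JSON, a list of rows, each a list of 7 numbers: the closure, from 0 (fully open) to 1 (shut), then the shift along the tool's x, y, z in mm, then the turn, a rotation vector about the tool's x, y, z in rad. In form: [[hand, dx, dy, dz, wx, wy, wz], ...]. A call has 1 to 10 rows; each row shifts and turns the commanded pose from where the row before left it, along the tool's axes as they then stand; what a row does not reach is not made up. A row lasts 1/10 s, in which the tool goes at most 50 mm and 8.59 degrees, less where a joint would pass 70% of its speed; a pose out of reach is approached as far as the arm can. A call is refused whole if a number of a shift passes 50 or a number of a turn 0.15, either way. A call with a gripper value outside its range is refused whole. The fingers move at their own pace and stop on an object; FORCE is the grip in N (left out, the last holds). Time passes only in rows, so rows that do not move let the fingers close. It gives the time, the measured TCP pose, the force, the opening and the grip force at its end, in the units of the state.
- manip.get_obs(): the state, without advancing time (a new reading comes with each control period).
- manip.get_image(name): name is "side" or "top" or "wrist"; returns the picture (420x560x3 uint8, blue, green, red); there is no depth.
- manip.get_calibration(name): a dict with "fx", "fy", "cx", "cy" (pixels), "k1" (the pictures are not rectified: a ray, as slopes to the right and down, at radius r is drawn at 1 + k1 r^2 times it, then the intrinsics apply), "world_from_camera" (4x4, takes a point from camera to world coordinates); the wrist camera has in their place "hand_eye" (4x4, takes a point from camera to tool coordinates, whose origin is the TCP and whose axes are the flange's). Camera axes: x right, y up, looking along -z (the intrinsics and any distortion apply to the point x, -y, -z); pixel columns grow to the right and rows downward; lengths in mm; the calibration is good to about 2 mm. A picture is of the moment at which its call begins: read the wrist's pose just before it. get_calibration takes no time and is no camera call.
- manip.finish_job(): hands the job in; it is judged then, once.
The state is a dict: "time": time; "joints": joint angles; "joint_vel": joint speeds; "tau": joint torques, N m; "tcp_pos": TCP position; "orientation": TCP orientation; "contact_force": force on the tool from outside, world axes, zero at the start; "wrist_torque": the same for the moment, N m; "opening": finger opening in mm; "gripper_force": force on a finger pad.
Only numpy, scipy, OpenCV 4.12 (cv2) and the standard library are available. Lean on these libraries where they do the work, as an engineer would, in place of code of your own. Each camera call takes 0.05 s, during which the arm holds its last target. There are 200 camera calls.

## Task

The round nose of the double-ended scraper blade is honed and its square end is next: draw the blade out of the open honing clamp, turn it end for end and slide it back in flat, round nose first, fully home against the back stop, so that the square end sticks out. Then turn the clamp's knob clockwise until it clicks past its detent and stays locked on the blade, and let go. Leave the bench stone, the spray can and the float bowl lid where they are.

Things in the scene. Friction and masses are not known exactly. Their poses are not given: they have to be found in the camera images.
- clamp: Honing clamp screwed to the bench: grey foot 114 x 124 x 10 mm, on it a channel for the blade and a bright bridge across the channel that carries the knob. Origin: on the bench top (z = 0) straight under the knob's axis; x along the channel, from the mouth to the back stop; z up. Channel floor 22 mm above the bench, 33 mm wide between rails with tops at 35 mm. The foot ends at x = -54 mm.
- clamp_mouth (a point): Middle of the channel's mouth, at the clamp's x = -50 mm, 26 mm above the bench (mid thickness of a blade lying on the channel floor); axes as the clamp's. The rails flare to 45 mm wide over the first 10 mm. In front of it the blade sticks out over bare bench.
- clamp_bridge (a point): Middle of the bridge's top, 51 mm above the bench, on the knob's axis. The bridge spans x = -20 to +20 mm, y = -33 to +33 mm. Under it a pressure pad hangs 34 mm above the bench while the knob is open; it comes down on the blade (top at 30 mm) as the knob turns, so past the detent the blade cannot go in or out.
- clamp_stop (a point): Middle of the back stop's face, 95 mm behind the mouth, 26 mm above the bench; the blade's inner end touches it when fully home. Axes as the clamp's.
- knob_grip (a point): Middle of the knob's black bar grip, on the knob's upright axis, 76 mm above the bench. The bar is 46 mm long, 12 mm thick and 20 mm high (66 to 86 mm above the bench), over a bright eccentric disc. x: along the bar; at knob = 0 the bar lies along the channel, locked it lies across it.
- knob (a joint): Turn of the knob in rad, growing clockwise seen from above: 0 open (starts here), 1.58 locked, with a stop at each end. A spring follower presses on the eccentric under the bar: up to dead centre at about 0.85 it pushes the knob back to open (at most about 0.25 N m), past it the knob clicks on by itself to the locked stop and stays.
- blade: Loose double-ended steel scraper blade, 160 x 30 x 8 mm, about 0.26 kg: dark in the middle, ends bright and thinned to 3 mm over the last 28 mm; one end cut square, the other a round nose of 15 mm radius. Origin: centre of its underside; x towards the square end. Starts in the channel, square end inside, 1 to 8 mm short of the stop, with 66 to 73 mm of the round-nosed end sticking out.
- square_end (a point): Tip of the blade's square end, on its centre line at mid thickness, 80 mm from the blade's middle.
- round_end (a point): Tip of the blade's round nose, on its centre line at mid thickness, 80 mm from the blade's middle.
- bench_stone: Bystander: grey oilstone 160 x 50 mm in a wooden tray 180 x 66 mm, 30 mm high, lying on the bench. Origin: centre of its underside, x along it.
- spray_can: Bystander: aerosol can standing upright, 66 mm across, 197 mm high. Origin: centre of its underside.
- bowl_lid: Bystander: grey cast float bowl lid with a brass neck, lying face down, about 76 x 73 mm, 28 mm high. Origin: centre of its underside.
There are look-alikes about, which are no part of the job. Several things have the shape of the blade; the one meant has the colours described above.

How it is judged (in metres and radians):
On the way, in this order (a step that is already met when the one before it is completed fails the run):
1. the blade is drawn right out of the clamp's channel (x of square_end in the frame of clamp_mouth below -0.005 m), for 0.1 s.
2. the blade is home the other way round, round nose against the back stop, with the knob still open (distance between round_end and clamp_stop below 0.006 m and angle between the x axis of blade and the x axis of clamp, either way round below 0.08 rad and value of joint knob below 0.5 rad), for 0.2 s.
At the end, for the whole second after the job is handed in: The blade lies flat in the clamp's channel with its round nose within 6 mm of the middle of the back stop, in line with the channel and level within 0.08 rad, the square end sticking out; the knob has clicked past its detent and rests locked (beyond 1.4 rad); the blade is at rest (distance between round_end and clamp_stop below 0.006 m and angle between the x axis of blade and the x axis of clamp, either way round below 0.08 rad and angle between blade's own z axis and vertical below 0.08 rad and value of joint knob above 1.4 rad and linear speed of blade below 0.02 m/s); the robot touches nothing.
It fails at once if the bench stone, the spray can or the float bowl lid is shifted by more than 3 cm (distance of any of bench_stone, spray_can, bowl_lid from where it was at the start of the episode above 0.03 m).
It also fails if it takes over 72 s, if anything falls off the work surface, if the arm or the gripper's body presses on something with over 40 N, if the wrist force passes 120 N, or if a joint passes its speed limit or range.

## Working session

There is one attempt and no reset: what is moved stays moved. The work goes in short steps, Python scripts to look and compute and a shell command to move; the robot and the scene stay as the last step left them, time stands still between calls to the robot, and variables do not carry over. Pictures are saved under pics/ and viewed, at most 10 in all, crops included, and the job is handed in when it is done.

```bash
mkdir -p pics; ls
cat > h.py <<'E'
import numpy as np, cv2
from rig import manip
from scipy.spatial.transform import Rotation as R
def T(name):
    c=manip.get_calibration(name)
    if 'world_from_camera' in c: return c,np.array(c['world_from_camera'])
    o=manip.get_obs(); M=np.eye(4); q=o['orientation']
    M[:3,:3]=R.from_quat([q[1],q[2],q[3],q[0]]).as_matrix(); M[:3,3]=o['tcp_pos']
    return c,M@np.array(c['hand_eye'])
def grab(name,fn):
    c,M=T(name); im=manip.get_image(name); cv2.imwrite('pics/'+fn,im); np.save('pics/'+fn+'.npy',M); return im
def ray(name,px,M=None):
    c,M0=T(name); M=M0 if M is None else M
    K=np.array([[c['fx'],0,c['cx']],[0,c['fy'],c['cy']],[0,0,1.]])
    u=cv2.undistortPoints(np.array(px,float).reshape(-1,1,2),K,np.array([c['k1'],0,0,0.])).reshape(-1,2)
    d=np.c_[u[:,0],-u[:,1],-np.ones(len(u))]@M[:3,:3].T
    return M[:3,3],d
def onz(name,px,z,M=None):
    o,d=ray(name,px,M); return o+d*((z-o[2])/d[:,2])[:,None]
def proj(name,P,M=None):
    c,M0=T(name); M=M0 if M is None else M
    p=(np.atleast_2d(P)-M[:3,3])@M[:3,:3]; u=np.c_[p[:,0],-p[:,1]]/-p[:,2:3]
    u=u*(1+c['k1']*(u**2).sum(1))[:,None]; return u*[c['fx'],c['fy']]+[c['cx'],c['cy']]
E
python3 - <<'E'
from h import *
a=grab('top','top1.png'); b=grab('side','side1.png'); 
grab('wrist','w1.png')
o=manip.get_obs(); print(o, manip.grip_point_offset)
for n in('top','side'): print(T(n)[1][:3].round(2), {k:v for k,v in T(n)[0].items() if k in('fx','k1','cx','cy')})
print(manip.get_calibration('wrist'))
E
```

```text
pics
{'time': 0.15, 'joints': array([ 1.12989711e+00,  2.45657706e-01,  1.55875144e+00, -4.69394721e-06,
        1.33868330e+00, -1.74093295e-01]), 'joint_vel': array([ 0.00088299, -0.00320404, -0.00557214,  0.0002117 ,  0.00100349,
       -0.00111366]), 'tau': array([-3.36649100e-04, -4.29987681e+01, -3.26551473e+01, -2.17955567e-04,
        3.57402474e-03,  1.35789381e-05]), 'tcp_pos': array([171.17843082, 626.60900298, 230.42148235]), 'orientation': array([-2.24797674e-04,  1.33007056e-01,  9.91114807e-01, -7.15415068e-04]), 'contact_force': array([-0.97516607, -0.33318522, -0.34936157]), 'wrist_torque': array([ 0.00410294, -0.03597646,  0.08298851]), 'gripper_force': 0.0, 'opening': 85.25030842598376} -18.700000000000003
[[ 1.0000e-02  9.9000e-01 -1.2000e-01  4.7635e+02]
 [-1.0000e+00  2.0000e-02  3.0000e-02  4.4180e+01]
 [ 3.0000e-02  1.2000e-01  9.9000e-01  9.2384e+02]] {'fx': 431.9531591206814, 'cx': 275.2835511999819, 'cy': 208.7658720515779, 'k1': -0.042766884590545895}
[[-9.90000e-01  6.00000e-02 -1.00000e-01  4.82270e+02]
 [-1.20000e-01 -4.50000e-01  8.80000e-01  1.11283e+03]
 [ 1.00000e-02  8.90000e-01  4.60000e-01  6.54920e+02]] {'fx': 541.0839345712573, 'cx': 279.4384628003025, 'cy': 204.91692121792636, 'k1': -0.026903791417856118}
{'fx': 369.18475557079506, 'fy': 369.18475557079506, 'cx': 280.67394342857057, 'cy': 207.14943506984326, 'k1': -0.033157287433388305, 'hand_eye': array([[ 9.41165581e-04,  9.50632889e-01,  3.10316328e-01,
         8.04616800e+01],
       [ 9.99999311e-01, -1.11224056e-03,  3.74351960e-04,
         8.98772377e-01],
       [ 7.01017693e-04,  3.10315762e-01, -9.50633282e-01,
        -1.42736905e+02],
       [ 0.00000000e+00,  0.00000000e+00,  0.00000000e+00,
         1.00000000e+00]])}
```

View pics/top1.png

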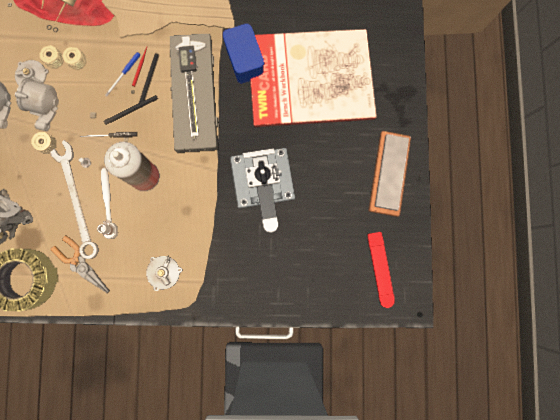

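View pics/side1.png

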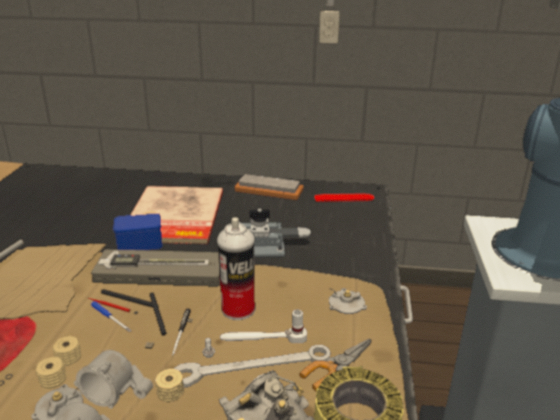

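Top view: the blade (dark body, bright nose) sticks out of the clamp, with its nose tip at about (270,230) and the knob at (263,174). The look-alikes are the all-red blade shape at (380,270), the black bars at (130,108) and (150,78), and the caliper at (190,90). None of them is dark with bright ends, so I choose the one at (268,210). Bystanders: stone (390,173), can (130,165), lid (163,272).

Run:
```python
from h import *
im=cv2.imread('pics/top1.png')
for px,z in [((263,174),86),((270,230),26),((267,195),30),((130,165),197),((163,272),28),((390,173),30)]:
    print(px,onz('top',[px],z).round(0))
c=im[140:245,215:315]; cv2.imwrite('pics/c1.png',cv2.resize(c,None,fx=5,fy=5,interpolation=cv2.INTER_CUBIC))
```

```text
(263, 174) [[644.  48.  86.]]
(270, 230) [[538.  32.  26.]]
(267, 195) [[611.  39.  30.]]
(130, 165) [[634. 275. 197.]]
(163, 272) [[449. 250.  28.]]
(390, 173) [[ 663. -222.   30.]]
```

View pics/c1.png

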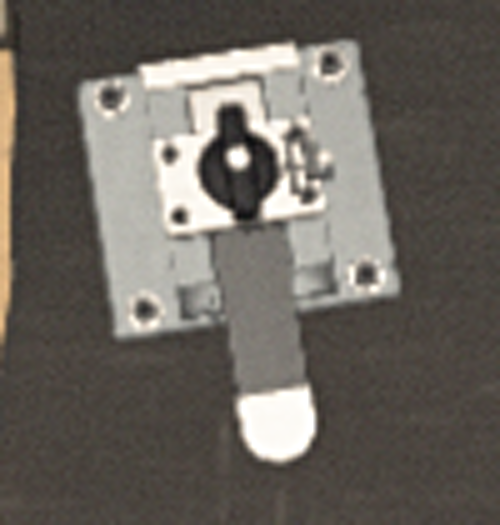

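The crop confirms it: dark blade body, bright round nose at crop (278,460), sitting under the bridge of the clamp, knob bar along the channel. The other candidates are ruled out. Next I move the wrist camera over it.

```bash
python3 -m inch '[[0,0,0,0,0,0,-0.13],[0,0,0,0,0,0,-0.13],[0,0,0,0,0,0,-0.13],[0,-23,-42,0,0,0,0],[0,-23,-42,0,0,0,0],[0,-23,-42,0,0,0,0],[0,-23,-42,0,0,0,0],[0,-23,-42,0,0,0,0],[0,-23,-42,0,0,0,0],[0,-23,-42,0,0,0,0]]' 100
python3 -m inch '[[0,-23,-42,0,0,0,0],[0,-23,-42,0,0,0,0],[0,-23,-42,0,0,0,0],[0,-23,-42,0,0,0,0],[0,-23,-42,0,0,0,0],[0,-23,-42,0,0,0,0],[0,-23,-42,0,0,0,0],[0,-23,-42,0,0,0,0],[0,0,0,0,0,0,0],[0,0,0,0,0,0,0]]'
python3 - <<'E'
from h import *
grab('wrist','w2.png'); o=manip.get_obs(); print(o['joints'])
E
```

```text
time: 1.15
tcp_pos: [367.9, 353.3, 231.2]
orientation: [0.0, -0.062, 0.998, 0.0]
contact_force: [0.2, 0.8, -0.2]
opening: 85.7
gripper_force: 0.0
time: 2.15
tcp_pos: [591.2, 43.4, 230.7]
orientation: [-0.001, -0.061, 0.998, 0.0]
contact_force: [-0.9, -0.3, -0.2]
opening: 85.2
gripper_force: 0.0
[-1.16462424e-01  1.13335253e-01  1.70898043e+00  3.27840355e-04
  1.32057610e+00 -1.81018896e+00]
```

View pics/w2.png

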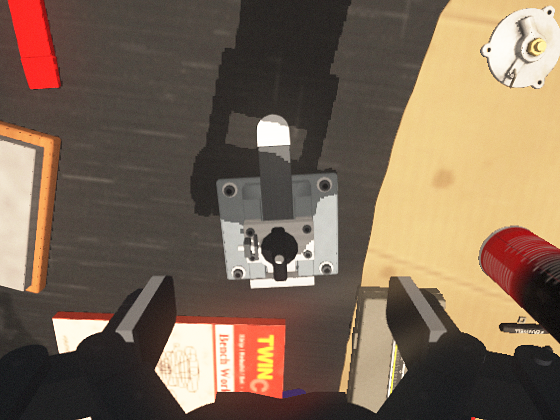

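The wrist view shows the nose tip at about (273,114), the foot corners at about (217,180), (337,173), (339,278) and (222,281), and the knob top at (279,260). The red can and the lid are clear to the right.

Run:
```python
from h import *
im=cv2.imread('pics/w2.png'); M=np.load('pics/w2.png.npy')
hsv=cv2.cvtColor(im,cv2.COLOR_BGR2HSV)
# nose
roi=np.zeros(im.shape[:2],np.uint8); roi[108:152,252:296]=255
m=((hsv[...,2]>200)&(hsv[...,1]<40)).astype(np.uint8)&(roi//255)
n,l,s,c=cv2.connectedComponentsWithStats(m); k=1+s[1:,4].argmax(); print(s[k],c[k])
ys,xs=np.where(l==k); tip=(xs[ys==ys.min()].mean(),ys.min()-.5)
print('tip',tip,onz('wrist',[tip],26,M))
for y in range(135,145,3):
  r=np.where(l[y]==k)[0]; print(y,r.min(),r.max(),onz('wrist',[((r.min()+r.max())/2,y)],27,M))
# dark blade edges
g=cv2.cvtColor(im,cv2.COLOR_BGR2GRAY)
for y in (155,165,175): print(y,g[y,248:304:2])
# foot corners: grey-bright mask
fm=((g>75)&(hsv[...,1]<60)).astype(np.uint8); fm[:168]=0; fm[287:]=0; fm[:,:205]=0; fm[:,350:]=0
fm=cv2.morphologyEx(fm,cv2.MORPH_OPEN,np.ones((5,5)))
cn=max(cv2.findContours(fm,0,2)[0],key=cv2.contourArea); h=cv2.convexHull(cn)
q=cv2.approxPolyDP(h,6,True).reshape(-1,2); print(q)
P=onz('wrist',[(217,180),(337,173),(339,278),(222,281)],10,M); print(P)
print(onz('wrist',q,10,M).round(1))
print('knob',onz('wrist',[(279,260)],86,M))
```

```text
[257 120  33  27 742] [271.94878706 133.77493261]
tip (np.float64(260.5), np.float64(119.5)) [[541.83198256  19.70637783  26.        ]]
135 257 289 [[554.36050149  32.77272137  27.        ]]
138 257 289 [[557.11060714  33.09339969  27.        ]]
141 257 289 [[559.87363398  33.41555271  27.        ]]
144 257 289 [[562.64971057  33.73919522  27.        ]]
155 [ 50  52  52  50  50  55  74  72  73  73  72  75  73  76 121 128 128 141
 140 141 143  77  81  78  78  77  70  54]
165 [48 49 49 43 44 45 67 71 71 73 73 72 71 73 72 73 71 75 73 73 70 68 46 51
 55 53 50 52]
175 [ 44  46  47  44  45  39  61  69  67  67  70  70  73  69  71  71  74  71
  74  70  74  71  83  89  99  96  99 104]
[[337 175]
 [342 278]
 [315 286]
 [227 278]
 [219 179]]
[[608.10422123 -18.38775717  10.        ]
 [586.15026007 100.94176023  10.        ]
 [702.833856   123.20052687  10.        ]
 [722.38567789  -5.01060328  10.        ]]
[[ 5.882e+02  1.013e+02  1.000e+01]
 [ 7.024e+02  1.265e+02  1.000e+01]
 [ 7.159e+02  9.830e+01  1.000e+01]
 [ 7.180e+02  2.000e-01  1.000e+01]
 [ 6.068e+02 -1.640e+01  1.000e+01]]
knob [[651.98568806  50.52374026  86.        ]]
```

```bash
python3 -m inch '[[0,7,-1.5,30,0,0,-0.05],[0,7,-1.5,40,0,0,0],[0,0,0,40,0,0,0],[0,0,0,40,0,0,0],[0,0,0,0,0,0,0],[0,0,0,0,0,0,0]]'
python3 - <<'E'
from h import *
im=grab('wrist','w3.png')
E
```

```text
time: 2.8
tcp_pos: [577.3, 40.2, 81.7]
orientation: [-0.0, -0.087, 0.996, 0.0]
contact_force: [-0.1, -0.3, 1.0]
opening: 85.4
gripper_force: 0.0
```

View pics/w3.png

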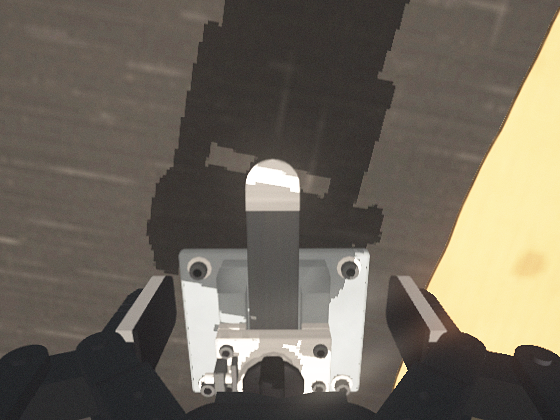

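The blade now runs straight up the image: edges at columns 247 and 299, nose tip at (272,160), foot front edge at row 249, and it lies between the fingers.

```bash
cat >> h.py <<'E'
C=np.array([651.5,51.]); YAW=.172
def clamp(P):
    a=np.array([np.cos(YAW),np.sin(YAW)]); n=np.array([-a[1],a[0]]); d=np.atleast_2d(P)[:,:2]-C; return np.c_[d@a,d@n]
E
python3 - <<'E'
from h import *
M=np.load('pics/w3.png.npy'); im=cv2.imread('pics/w3.png'); g=cv2.cvtColor(im,cv2.COLOR_BGR2GRAY).astype(int)
def edge(y,lo,hi): d=np.abs(np.diff(cv2.GaussianBlur(g[y].astype(np.uint8).reshape(1,-1),(3,1),0).astype(int)[0])); return lo+d[lo:hi].argmax()+.5
for y in (195,215,225,235,245): 
    l,r=edge(y,240,256),edge(y,290,306); P=onz('wrist',[(l,y),(r,y),((l+r)/2,y)],30,M); print(y,l,r,np.linalg.norm(P[0]-P[1]).round(1),P[2].round(1),clamp(P[2]).round(1))
d=cv2.GaussianBlur(g.astype(np.uint8),(3,3),0).astype(int)
print('tip',onz('wrist',[(272.5,159.5)],26,M),clamp(onz('wrist',[(272.5,159.5)],26,M)))
F=onz('wrist',[(181,250),(367,249)],10,M);print(F,clamp(F))
print('tcp',clamp(manip.get_obs()['tcp_pos']))
E
```

```text
195 244.5 299.5 30.2 [554.7  32.6  30. ] [[-98.5  -1.6]]
215 245.5 298.5 29.6 [566.2  34.5  30. ] [[-86.9  -1.6]]
225 246.5 298.5 29.3 [572.   35.8  30. ] [[-80.9  -1.4]]
235 246.5 298.5 29.5 [578.   36.8  30. ] [[-74.9  -1.4]]
245 246.5 298.5 29.8 [584.1  37.9  30. ] [[-68.7  -1.4]]
tip [[536.03957477  29.57500983  26.        ]] [[-117.42369617   -1.34743343]]
[[606.55431313 -17.90132995  10.        ]
 [585.11799754  98.52630436  10.        ]] [[-56.07516935 -60.19205446]
 [-57.26822019  58.18651745]]
tcp [[-73.51221703   1.43999508]]
```

```bash
sed -i 's/C=np.array.*YAW/C=np.array([651.7,49.6]); YAW/' h.py
python3 -m inch '[[0,0,-2.8,35,0,0,0],[0,0,0,25,0,0,0],[0,0,0,11,0,0,0],[0,0,0,0,0,0,0],[0.5,0,0,0,0,0,0],[0.9,0,0,0,0,0,0],[0.9,0,0,0,0,0,0],[0.9,0,0,0,0,0,0]]' 60
python3 -m inch '[[0.9,0,0,0,0,0,0],[0.9,0,0,0,0,0,0],[0.9,0,0,0,0,0,0]]'
```

```text
time: 3.65
tcp_pos: [578.9, 36.3, 11.3]
orientation: [0.001, -0.087, 0.996, -0.0]
contact_force: [-1.8, -2.3, 4.4]
opening: 28.4
gripper_force: 61.8
time: 3.95
tcp_pos: [578.9, 36.3, 11.2]
orientation: [0.001, -0.086, 0.996, -0.0]
contact_force: [-2.8, -0.6, 5.9]
opening: 28.7
gripper_force: 59.7
```

```bash
python3 -m inch '[[0.9,5,0,0,0,0,0],[0.9,9,0,0,0,0,0],[0.9,9,0,0,0,0,0],[0.9,9,0,0,0,0,0],[0.9,0,0,0,0,0,0],[0.9,0,0,0,0,0,0]]'
python3 - <<'E'
from h import *
im=grab('side','s2.png'); o=manip.get_obs(); p=proj('side',o['tcp_pos'])[0].astype(int); print(p)
grab('wrist','w4.png')
c=im[p[1]-70:p[1]+50,p[0]-90:p[0]+110]; cv2.imwrite('pics/s2c.png',cv2.resize(c,None,fx=4,fy=4,interpolation=cv2.INTER_CUBIC))
E
```

```text
time: 4.55
tcp_pos: [544.8, 30.7, 9.9]
orientation: [-0.002, -0.087, 0.996, 0.0]
contact_force: [-3.9, -1.3, 5.5]
opening: 28.6
gripper_force: 59.8
[306 238]
```

View pics/s2c.png

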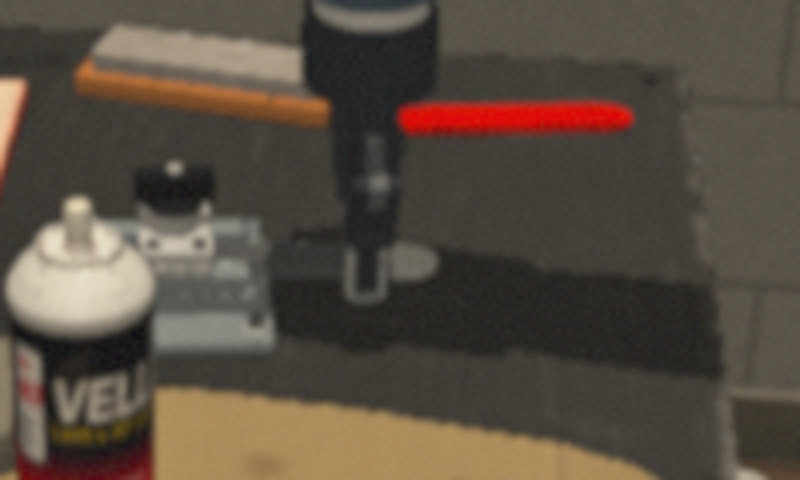

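The side crop shows the blade held level, with its nose at (415,262), and the can clear of the arm. Now I release, slide the fingers up to the mouth and regrip at the blade's middle.

```bash
python3 -m inch '[[0.55,0,0,0,0,0,0],[0.45,0,0,0,0,0,0],[0.45,0,0,0,0,0,0],[0.45,-12,0,0,0,0,0],[0.45,-14,0,0,0,0,0],[0.45,-11,0,0,0,0,0],[0.45,0,0,0,0,0,0],[0.45,0,0,0,0,0,0]]'
python3 - <<'E'
from h import *
im=grab('side','s3.png'); o=manip.get_obs(); p=proj('side',o['tcp_pos'])[0].astype(int); print(p,clamp(o['tcp_pos']))
w=grab('wrist','w5.png')
c=im[200:260,240:340]; c=cv2.resize(c,None,fx=5,fy=5,interpolation=cv2.INTER_CUBIC)
v=np.zeros((600,560,3),np.uint8); v[:300,:500]=c; v[300:]=w[60:360]; cv2.imwrite('pics/v3.png',v)
E
```

```text
time: 5.45
tcp_pos: [582.8, 37.3, 10.0]
orientation: [-0.0, -0.087, 0.996, 0.0]
contact_force: [-0.1, 0.8, 0.2]
opening: 47.3
gripper_force: 0.0
[290 238] [[-70.29493309  -0.24879966]]
```

View pics/v3.png

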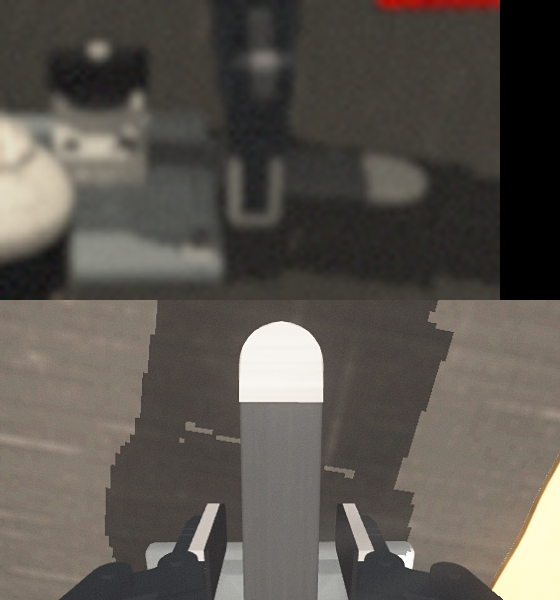

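Top half: the blade's outer end has sagged a little, nose tip at side pixel (325.5,236). Bottom half: the blade runs straight between the fingers, tip at wrist pixel (281,81).

Run:
```python
from h import *
M=np.load('pics/w5.png.npy')
o1,d1=ray('wrist',[(281,81)],M); o2,d2=ray('side',[(325.5,236.5)]); d1,d2=d1[0],d2[0]
A=np.c_[d1,-d2]; t=np.linalg.lstsq(A,o2-o1,rcond=None)[0]; p,q=o1+t[0]*d1,o2+t[1]*d2; print(p,q,clamp(p),clamp(q))
g=cv2.cvtColor(cv2.imread('pics/w5.png'),cv2.COLOR_BGR2GRAY).astype(int)
f=manip.get_calibration('wrist')['fx']
for y in (130,155,170,200,230,260,290):
    d=np.abs(np.diff(g[y])); l=228+d[228:252].argmax()+.5; r=310+d[310:335].argmax()+.5
    for z in (30,):
        P=onz('wrist',[(l,y),(r,y),((l+r)/2,y)],z,M); w=np.linalg.norm(P[0]-P[1]); cz=M[2,3]; print(y,l,r,'z from width',(cz-(cz-z)*30/w).round(1),clamp(P[2]).round(1))
```

```text
[501.40828041  24.40074553  14.23213091] [501.41868105  24.4010288   14.23196061] [[-152.3870123     0.89548044]] [[-152.37671664    0.89397942]]
130 238.5 322.5 z from width 19.0 [[-136.8    0.8]]
155 238.5 322.5 z from width 21.7 [[-128.6    0.8]]
170 239.5 321.5 z from width 20.2 [[-123.5    0.8]]
200 239.5 320.5 z from width 21.9 [[-112.9    0.6]]
230 240.5 325.5 z from width 31.3 [[-101.7    1.7]]
260 241.5 319.5 z from width 24.1 [[-89.9   0.9]]
290 241.5 318.5 z from width 26.2 [[-77.4   0.7]]
```

```bash
python3 -m inch '[[0.45,10,1,3,0,0,0],[0.45,0,0,0,0,0,0],[0.9,0,0,0,0,0,0],[0.9,0,0,0,0,0,0],[0.9,0,0,0,0,0,0],[0.9,0,0,0,0,0,0]]' 80
python3 -m inch '[[0.9,0,0,-2,0,0.03,0],[0.9,0,0,-1,0,0.03,0],[0.9,0,0,-1,0,0.03,0],[0.9,0,0,-0.5,0,0.02,0],[0.9,0,0,0,0,0,0],[0.9,0,0,0,0,0,0]]'
python3 - <<'E'
from h import *
im=grab('side','s4.png'); o=manip.get_obs(); print(clamp(o['tcp_pos']),o['wrist_torque'])
E
```

```text
time: 6.15
tcp_pos: [572.7, 36.5, 7.4]
orientation: [-0.001, -0.087, 0.996, 0.0]
contact_force: [-5.1, -1.2, 5.1]
opening: 28.4
gripper_force: 78.6
time: 6.75
tcp_pos: [573.2, 36.6, 11.4]
orientation: [-0.055, -0.086, 0.995, -0.005]
contact_force: [-0.7, 0.6, -2.6]
opening: 28.3
gripper_force: 78.8
[[-79.71188652   0.64727601]] [ 0.07576852 -0.07363714  0.03252473]
```

```bash
python3 -m inch '[[0.9,5,0,0.55,0,0,0],[0.9,10,0,1.1,0,0,0],[0.9,10,0,1.1,0,0,0],[0.9,12,0,1.3,0,0,0],[0.9,12,0,1.3,0,0,0],[0.9,15,0,1.65,0,0,0],[0.9,15,0,1.65,0,0,0],[0.9,18,0,2,0,0,0],[0.9,18,0,2,0,0,0],[0.9,0,0,0,0,0,0]]'
python3 -m inch '[[0.9,0,0,0,0,0,0]]'
python3 - <<'E'
from h import *
im=grab('side','s5.png'); o=manip.get_obs(); print(clamp(o['tcp_pos'])); p=proj('side',o['tcp_pos'])[0].astype(int); print(p)
c=im[190:270,240:380]; cv2.imwrite('pics/s5c.png',cv2.resize(c,None,fx=5,fy=5,interpolation=cv2.INTER_CUBIC))
E
```

```text
time: 7.8
tcp_pos: [456.0, 16.8, 11.1]
orientation: [-0.056, -0.086, 0.995, -0.004]
contact_force: [-0.5, 0.7, -1.7]
opening: 27.7
gripper_force: 78.9
time: 7.9
tcp_pos: [459.2, 16.5, 12.0]
orientation: [-0.054, -0.086, 0.995, -0.005]
contact_force: [-0.3, -0.6, -1.7]
opening: 28.1
gripper_force: 78.9
[[-1.94621850e+02  1.85269404e-01]]
[343 236]
```

View pics/s5c.png

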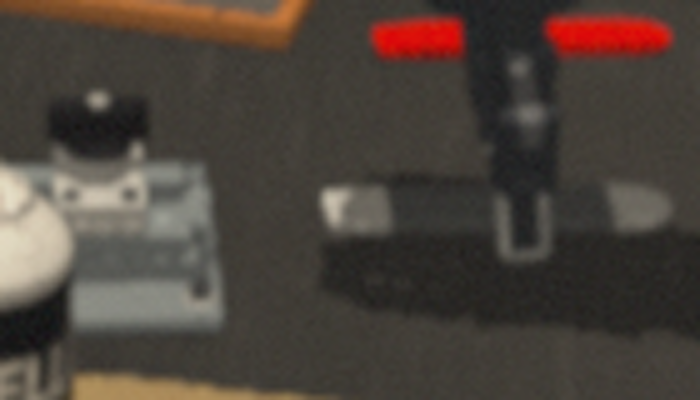

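The crop shows the blade clear of the clamp, square end at crop (323,212), nose at (672,209), held between them. Next I intersect those rays with the vertical plane of the channel to check level.

Run:
```python
from h import *
o,d=ray('side',[(304.8,232.2),(374.4,231.6)])
n=np.array([-np.sin(YAW),np.cos(YAW),0]); c=np.r_[C,0]
for k in d:
    p=o+k*(((c-o)@n+0.4)/(k@n)); print(p,clamp(p))
```

```text
[549.38877653  32.23284664  26.44594234] [[-103.77400669    0.4       ]]
[389.19140093   4.40392498  24.8343974 ] [[-266.37058731    0.4       ]]
```

```bash
python3 -m inch '[[0.9,0,0,0,0,-0.055,0],[0.9,0,0,0,0,-0.055,0],[0.9,0,0,0,0,0,0.1496],[0.9,0,0,0,0,0,0.1496],[0.9,0,0,0,0,0,0.1496],[0.9,0,0,0,0,0,0.1496],[0.9,0,0,0,0,0,0.1496],[0.9,0,0,0,0,0,0.1496],[0.9,0,0,0,0,0,0.1496],[0.9,0,0,0,0,0,0.1496]]'
python3 -m inch '[[0.9,0,0,0,0,0,0.1496],[0.9,0,0,0,0,0,0.1496],[0.9,0,0,0,0,0,0.1496],[0.9,0,0,0,0,0,0.1496],[0.9,0,0,0,0,0,0.1496],[0.9,0,0,0,0,0,0.1496],[0.9,0,0,0,0,0,0.1496],[0.9,0,0,0,0,0,0.1496],[0.9,0,0,0,0,0,0.1496],[0.9,0,0,0,0,0,0.1496]]'
python3 -m inch '[[0.9,0,0,0,0,0,0.1496],[0.9,0,0,0,0,0,0.1496],[0.9,0,0,0,0,0,0.1496],[0.9,0,0,0,0,0.055,0],[0.9,0,0,0,0,0.055,0],[0.9,0,0,0,0,0,0],[0.9,0,0,0,0,0,0]]'
python3 - <<'E'
from h import *
im=grab('side','s6.png'); o=manip.get_obs(); print(clamp(o['tcp_pos']),o['joints'].round(3)); q=o['orientation']
print(R.from_quat([q[1],q[2],q[3],q[0]]).as_matrix().round(4))
w=grab('wrist','w6.png')
c=im[190:270,240:380]; c=cv2.resize(c,None,fx=4,fy=4,interpolation=cv2.INTER_CUBIC)
v=np.zeros((600,560,3),np.uint8); v[:320]=c; v[320:]=w[100:380]; cv2.imwrite('pics/v6.png',v)
E
```

```text
time: 8.95
tcp_pos: [460.4, 16.5, 12.2]
orientation: [0.001, 0.492, 0.87, 0.0]
contact_force: [-0.3, 0.1, -1.4]
opening: 27.9
gripper_force: 78.9
time: 9.95
tcp_pos: [460.4, 16.5, 12.2]
orientation: [0.0, 0.953, 0.303, 0.001]
contact_force: [-0.1, -0.3, -2.9]
opening: 28.2
gripper_force: 78.9
time: 10.65
tcp_pos: [459.9, 16.5, 12.2]
orientation: [-0.005, 0.995, 0.086, 0.055]
contact_force: [-0.4, 0.3, -1.7]
opening: 28.0
gripper_force: 79.0
[[-1.94333052e+02  1.05973999e-01]] [-0.236  0.086  2.21   0.064  0.745  1.117]
[[ 9.791e-01  1.723e-01  1.084e-01]
 [ 1.713e-01 -9.850e-01  1.850e-02]
 [ 1.100e-01  4.000e-04 -9.939e-01]]
```

View pics/v6.png

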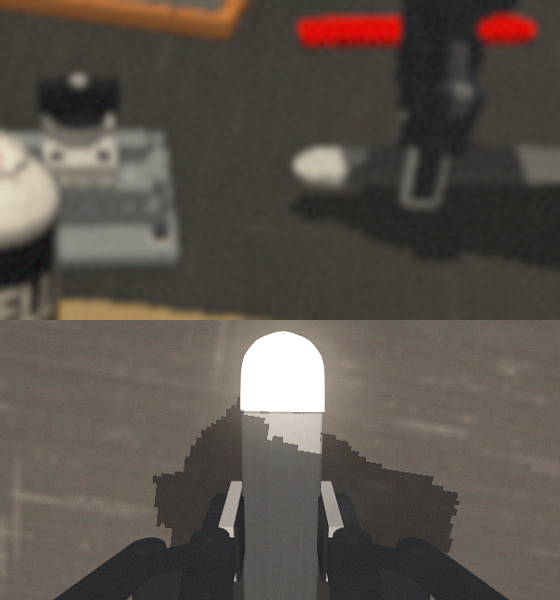

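The nose now points at the clamp, tip at wrist (283,111) and side (313,231.3). The square end points at the robot and the blade is roughly level.

Run:
```python
from h import *
M=np.load('pics/w6.png.npy')
o1,d1=ray('wrist',[(283,111)],M); o2,d2=ray('side',[(313,231.3)]); d1,d2=d1[0],d2[0]
t=np.linalg.lstsq(np.c_[d1,-d2],o2-o1,rcond=None)[0]; p,q=o1+t[0]*d1,o2+t[1]*d2; print(p,q,clamp(p),clamp(q))
for a,b,y in ((241,325,150),(241.5,323.5,200),(243,321,240)):
    print(clamp(onz('wrist',[((a+b)/2,y)],30,M)))
# w5 style reference of channel: foot front edge / rails midline from earlier frame w3
```

```text
[528.63602148  28.75182293  28.24441765] [530.74020007  28.78245341  28.35421479] [[-124.8163313     0.52224077]] [[-122.73795857    0.19228243]]
[[-138.42181451    0.49057517]]
[[-156.54705818    0.61259335]]
[[-171.78123271    0.75202049]]
```

```bash
python3 -m inch '[[0.9,13,0,1.43,0,0,0],[0.9,13,0,1.43,0,0,0],[0.9,13,0,1.43,0,0,0],[0.9,13,0,1.43,0,0,0],[0.9,8,0,0.88,0,0,0],[0.9,5,0,0.55,0,0,0],[0.9,5,0,0.55,0,0,0],[0.9,5,0,0.55,0,0,0],[0.9,0,0,0,0,0,0]]'
python3 -m inch '[[0.9,5,0,0.55,0,0,0],[0.9,5,0,0.55,0,0,0],[0.9,5,0,0.55,0,0,0],[0.9,0,0,0,0,0,0]]'
```

```text
time: 11.65
tcp_pos: [534.1, 29.6, 12.0]
orientation: [-0.005, 0.995, 0.086, 0.055]
contact_force: [-0.5, 0.7, -1.8]
opening: 27.8
gripper_force: 79.0
time: 12.05
tcp_pos: [549.4, 32.2, 12.2]
orientation: [-0.005, 0.995, 0.086, 0.055]
contact_force: [0.6, -0.8, -2.5]
opening: 27.7
gripper_force: 79.0
```

```bash
python3 -m inch '[[0.9,6,0,0.66,0,0,0],[0.9,6,0,0.66,0,0,0],[0.9,6,0,0.66,0,0,0],[0.9,0,0,0,0,0,0]]'
python3 -m inch '[[0.9,6,0,0.66,0,0,0],[0.9,5,0,0.55,0,0,0],[0.9,4,0,0.44,0,0,0],[0.9,0,0,0,0,0,0]]'
```

```text
time: 12.45
tcp_pos: [567.5, 35.3, 12.2]
orientation: [-0.005, 0.995, 0.086, 0.055]
contact_force: [-0.6, 0.1, -1.8]
opening: 28.5
gripper_force: 79.0
time: 12.85
tcp_pos: [581.9, 37.9, 12.1]
orientation: [-0.005, 0.995, 0.086, 0.055]
contact_force: [0.4, 0.1, -1.9]
opening: 28.1
gripper_force: 79.0
```

```bash
python3 -m inch '[[0.55,0,0,0,0,0,0],[0.45,0,0,0,0,0,0],[0.45,0,0,0,0,0,0],[0.45,-14,0,-1.54,0,0,0],[0.45,-14,0,-1.54,0,0,0],[0.45,-14,0,-1.54,0,0,0],[0.45,0.8,0,7,0,0,0],[0.45,0,0,0,0,0,0],[0.45,0,0,0,0,0,0]]'
python3 - <<'E'
from h import *
im=grab('side','s7.png'); o=manip.get_obs(); print(clamp(o['tcp_pos']))
w=grab('wrist','w7.png')
c=im[190:270,240:380]; c=cv2.resize(c,None,fx=4,fy=4,interpolation=cv2.INTER_CUBIC)
v=np.zeros((600,560,3),np.uint8); v[:320]=c; v[320:]=w[100:380]; cv2.imwrite('pics/v7.png',v)
E
```

```text
time: 13.75
tcp_pos: [541.8, 30.9, 5.0]
orientation: [-0.005, 0.995, 0.086, 0.055]
contact_force: [-0.2, 0.6, 0.2]
opening: 46.8
gripper_force: 0.0
[[-111.42025446    0.38472515]]
```

View pics/v7.png

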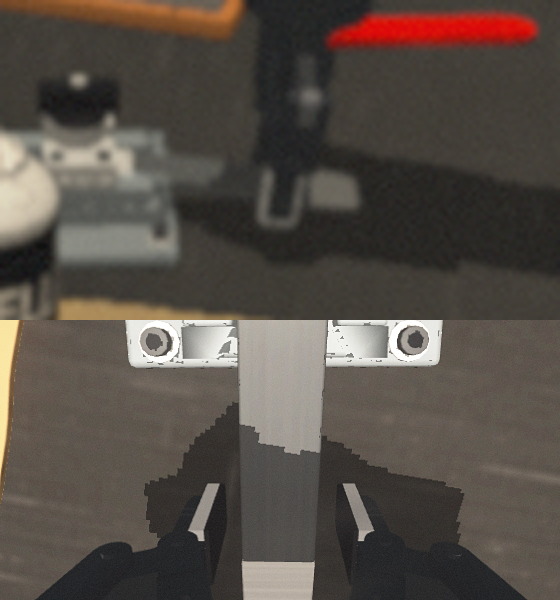

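The blade sagged as expected: square tip at side pixel (330,238), dark/bright boundary just outboard of the fingers, and the blade still centred between them. I regrip, level it, then push.

```bash
python3 - <<'E'
from h import *
o,d=ray('side',[(330,238)]); n=np.array([-np.sin(YAW),np.cos(YAW),0]); c=np.r_[C,0]
for k in d:
    p=o+k*(((c-o)@n+0.4)/(k@n)); print(p,clamp(p))
E
python3 -m inch '[[0.9,0,0,0,0,0,0],[0.9,0,0,0,0,0,0],[0.9,0,0,0,0,0,0],[0.9,0,0,0,0,0,0]]' 60
python3 -m inch '[[0.9,0,0,-2,0,-0.03,0],[0.9,0,0,-2,0,-0.03,0],[0.9,0,0,-2,0,-0.03,0],[0.9,0,0,-2,0,-0.03,0],[0.9,0,0,0,0,0,0],[0.9,0,0,0,0,0,0]]'
python3 - <<'E'
from h import *
im=grab('side','s8.png'); o=manip.get_obs(); print(clamp(o['tcp_pos']))
w=grab('wrist','w8.png')
c=im[190:270,240:380]; c=cv2.resize(c,None,fx=4,fy=4,interpolation=cv2.INTER_CUBIC)
g=cv2.cvtColor(c,cv2.COLOR_BGR2GRAY)
# bright square end blob
roi=g[130:230,305:420]; m=(roi>75).astype(np.uint8); n,l,s,ce=cv2.connectedComponentsWithStats(m); print(s[1:],ce[1:])
E
```

```text
[490.83478671  22.06105456   9.6646541 ] [[-163.20493364    0.4       ]]
time: 14.25
tcp_pos: [541.6, 30.8, 5.3]
orientation: [-0.005, 0.995, 0.086, 0.055]
contact_force: [0.3, -1.0, 2.3]
opening: 28.3
gripper_force: 59.5
time: 14.85
tcp_pos: [540.8, 30.9, 12.8]
orientation: [0.0, 0.996, 0.087, -0.004]
contact_force: [1.3, -0.2, 0.2]
opening: 28.5
gripper_force: 59.3
[[-112.62773395    0.60600373]]
[[   1   22   54   39 1804]] [[26.78492239 41.45509978]]
```

```bash
python3 -m inch '[[0.9,0,0,-1,0,-0.02,0],[0.9,0,0,0,0,0,0],[0.9,5,0,0,0,0,0],[0.9,5,0,0,0,0,0],[0.9,5,0,0,0,0,0],[0.9,0,0,0,0,0,0]]'
python3 -m inch '[[0.9,5,0,0,0,0,0],[0.9,5,0,0,0,0,0],[0.9,5,0,0,0,0,0],[0.9,5,0,0,0,0,0],[0.9,0,0,0,0,0,0]]'
python3 - <<'E'
from h import *
im=grab('side','s9.png'); o=manip.get_obs(); print(clamp(o['tcp_pos']))
w=grab('wrist','w9.png')
c=im[190:270,240:380]; c=cv2.resize(c,None,fx=4,fy=4,interpolation=cv2.INTER_CUBIC)
v=np.zeros((600,560,3),np.uint8); v[:320]=c; v[320:]=w[100:380]; cv2.imwrite('pics/v9.png',v)
E
```

```text
time: 15.55
tcp_pos: [556.6, 33.5, 13.8]
orientation: [0.001, 0.996, 0.087, -0.014]
contact_force: [1.1, 1.4, 1.0]
opening: 28.3
gripper_force: 59.6
time: 16.05
tcp_pos: [575.9, 36.8, 13.7]
orientation: [0.001, 0.996, 0.087, -0.015]
contact_force: [-3.8, -0.0, 6.8]
opening: 28.9
gripper_force: 60.1
[[-76.91293948   0.41032692]]
```

View pics/v9.png

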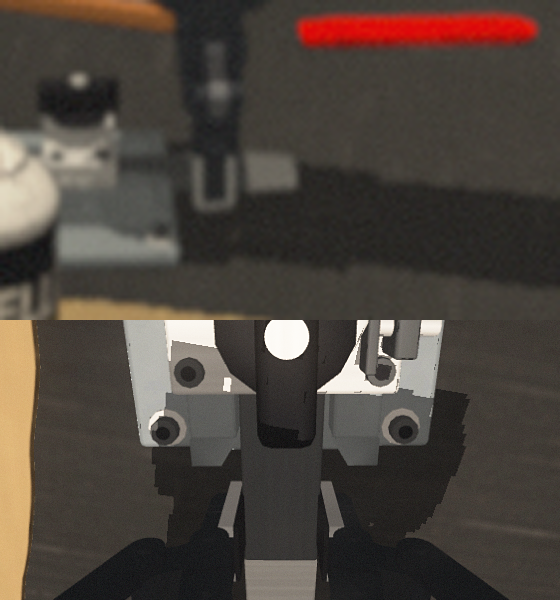

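View v9 shows the blade level in the channel, with the bright square end sticking out beyond the fingers. That leaves about 12 mm to the stop. That view was my last: I count 11, one over the allowance of 10, so from here I rely on numbers only. I'll let go, back off, and push the square end home with shut fingers.

```bash
python3 -m inch '[[0.6,0,0,0,0,0,0],[0.45,0,0,0,0,0,0],[0.45,-13,0,0,0,0,0],[0.45,-15,0,0,0,0,0],[0.45,-15,0,0,0,0,0],[0.45,-15,0,0,0,0,0],[0.45,-15,0,0,0,0,0],[0.45,-5,0,0,0,0,0],[1,0,0,0,0,0.028,0],[1,0,0,0,0,0,0]]'
python3 -m inch '[[1,0,0,0,0,0,0],[1,0,0,0,0,0,0],[1,0,0,0,0,0,0]]'
python3 - <<'E'
from h import *
im=grab('wrist','w10.png'); M=np.load('pics/w10.png.npy'); im=im; o=manip.get_obs(); print(clamp(o['tcp_pos']))
hsv=cv2.cvtColor(im,cv2.COLOR_BGR2HSV)
# profile down middle columns: blade tip location
g=cv2.cvtColor(im,cv2.COLOR_BGR2GRAY)[:, 270:295].mean(1).astype(int); print(list(zip(range(100,420,6),g[100::6])))
P=proj('wrist',np.array([[C[0]+x*np.cos(YAW),C[1]+x*np.sin(YAW),26] for x in (-125,-115,-97,-87)]),M); print(P)
E
```

```text
time: 17.15
tcp_pos: [498.3, 23.4, 15.2]
orientation: [0.0, 0.996, 0.086, -0.0]
contact_force: [0.1, 0.8, -1.1]
opening: 18.9
gripper_force: 0.0
time: 17.45
tcp_pos: [498.8, 23.4, 15.4]
orientation: [0.0, 0.996, 0.087, -0.001]
contact_force: [-0.2, -0.0, -0.6]
opening: -0.2
gripper_force: 0.0
[[-155.29283304    0.42557418]]
[(100, np.int64(201)), (106, np.int64(201)), (112, np.int64(202)), (118, np.int64(202)), (124, np.int64(203)), (130, np.int64(204)), (136, np.int64(205)), (142, np.int64(207)), (148, np.int64(169)), (154, np.int64(247)), (160, np.int64(226)), (166, np.int64(224)), (172, np.int64(222)), (178, np.int64(222)), (184, np.int64(219)), (190, np.int64(223)), (196, np.int64(219)), (202, np.int64(217)), (208, np.int64(223)), (214, np.int64(218)), (220, np.int64(216)), (226, np.int64(77)), (232, np.int64(78)), (238, np.int64(74)), (244, np.int64(75)), (250, np.int64(72)), (256, np.int64(72)), (262, np.int64(144)), (268, np.int64(141)), (274, np.int64(138)), (280, np.int64(138)), (286, np.int64(134)), (292, np.int64(133)), (298, np.int64(130)), (304, np.int64(129)), (310, np.int64(121)), (316, np.int64(71)), (322, np.int64(54)), (328, np.int64(52)), (334, np.int64(51)), (340, np.int64(51)), (346, np.int64(51)), (352, np.int64(50)), (358, np.int64(51)), (364, np.int64(55)), (370, np.int64(56)), (376, np.int64(55)), (382, np.int64(55)), (388, np.int64(56)), (394, np.int64(57)), (400, np.int64(48)), (406, np.int64(46)), (412, np.int64(47)), (418, np.int64(47))]
[[284.645004   221.42090216]
 [284.79447172 196.22040684]
 [285.07744066 147.91977739]
 [285.24256792 119.36082839]]
```

Bright end found at rows 148 to 223: the tip is at clamp x = -125.6, so about 10.5 mm remain. Now I push.

```bash
python3 -m inch '[[1,8,0,0,0,0,0],[1,8,0,0,0,0,0],[1,3,0,0,0,0,0],[1,3,0,0,0,0,0],[1,2,0,0,0,0,0],[1,2,0,0,0,0,0],[1,0,0,0,0,0,0]]'
python3 - <<'E'
from h import *
im=grab('wrist','w11.png'); M=np.load('pics/w11.png.npy'); o=manip.get_obs(); print(clamp(o['tcp_pos']),o['contact_force'])
g=cv2.cvtColor(im,cv2.COLOR_BGR2GRAY)[:, 270:295].mean(1).astype(int); print(list(zip(range(120,320,4),g[120:320:4].tolist())))
print(proj('wrist',np.array([[C[0]+x*np.cos(YAW),C[1]+x*np.sin(YAW),26] for x in (-125,-115,-97,-87)]),M))
E
```

```text
time: 18.2
tcp_pos: [524.0, 27.9, 15.2]
orientation: [0.0, 0.996, 0.087, -0.001]
contact_force: [-0.8, -0.5, 0.2]
opening: 0.3
gripper_force: 0.3
[[-129.48877376    0.5006197 ]] [-1.50022737  0.86759091  0.58306765]
[(120, 172), (124, 172), (128, 171), (132, 171), (136, 171), (140, 171), (144, 171), (148, 170), (152, 169), (156, 124), (160, 127), (164, 89), (168, 89), (172, 88), (176, 88), (180, 89), (184, 88), (188, 88), (192, 88), (196, 88), (200, 89), (204, 201), (208, 200), (212, 195), (216, 198), (220, 194), (224, 194), (228, 196), (232, 192), (236, 191), (240, 199), (244, 196), (248, 191), (252, 195), (256, 199), (260, 194), (264, 189), (268, 197), (272, 126), (276, 125), (280, 123), (284, 122), (288, 120), (292, 120), (296, 118), (300, 117), (304, 116), (308, 131), (312, 86), (316, 63)]
[[284.64154671 281.34465475]
 [284.78424337 258.84633856]
 [285.05461375 215.73411832]
 [285.21261487 190.23863008]]
```

```bash
python3 -m inch '[[1,2,0,0,0,0,0],[1,1,0,0,0,0,0],[1,0,0,0,0,0,0]]'
python3 -m inch '[[1,1,0,0,0,0,0],[1,0,0,0,0,0,0]]'
python3 -m inch '[[1,1,0,0,0,0,0],[1,0,0,0,0,0,0]]'
```

```text
time: 18.55
tcp_pos: [527.0, 28.4, 15.3]
orientation: [0.0, 0.996, 0.086, -0.001]
contact_force: [-1.2, 0.7, 0.0]
opening: -0.5
gripper_force: 0.5
time: 18.75
tcp_pos: [527.4, 28.6, 15.1]
orientation: [0.0, 0.996, 0.087, -0.002]
contact_force: [-2.9, -0.8, 1.6]
opening: 0.2
gripper_force: 1.8
time: 18.95
tcp_pos: [527.5, 28.7, 14.7]
orientation: [-0.0, 0.996, 0.087, -0.003]
contact_force: [-4.9, -1.1, 3.9]
opening: -0.1
gripper_force: 3.1
```

```bash
python3 -m inch '[[1,1.5,0,0,0,0,0],[1,1.5,0,0,0,0,0],[1,0,0,0,0,0,0]]'
python3 - <<'E'
from h import *
im=grab('wrist','w12.png'); M=np.load('pics/w12.png.npy'); o=manip.get_obs(); print(clamp(o['tcp_pos']),o['contact_force'])
gg=cv2.cvtColor(im,cv2.COLOR_BGR2GRAY); g=gg[:, 270:295].mean(1); d=np.abs(np.diff(g)); ys=[y for y in range(120,320) if d[y]>18]; print(ys)
for z in (24,26,28.5): print(z,clamp(onz('wrist',[(284,y) for y in ys],z,M))[:,0].round(1))
for y in (225,245,262):
    e=np.abs(np.diff(gg[y].astype(int))); l=225+e[225:270].argmax(); r=300+e[300:345].argmax(); print(y,l,r,clamp(onz('wrist',[((l+r)/2+.5,y)],28,M)).round(2))
E
```

```text
time: 19.25
tcp_pos: [527.7, 29.2, 13.7]
orientation: [-0.0, 0.996, 0.087, -0.006]
contact_force: [-13.3, -3.8, 5.6]
opening: 0.1
gripper_force: 6.8
[[-125.69566771    1.10081806]] [-12.83496706  -4.06754458   6.22659431]
[148, 204, 205, 269, 270]
24 [ -67.4  -88.4  -88.8 -115.7 -116.1]
26 [ -67.   -87.8  -88.1 -114.6 -115.1]
28.5 [ -66.6  -86.9  -87.3 -113.3 -113.7]
225 239 320 [[-95.29   2.51]]
245 240 319 [[-103.4     2.49]]
262 241 318 [[-110.55    2.48]]
```

The square tip is at clamp x = -115 and force rises with no travel, so the nose is on the stop. Now I back off, lift and turn the wrist back for the knob.

```bash
python3 -m inch '[[1,-10,0,0,0,0,0],[1,-10,0,0,0,0,0],[0,0,0,-45,0,0,0],[0,0,0,-45,0,0,0],[0,0,0,-45,0,0,0],[0,0,0,-20,0,0,0],[0,0,0,0,0,0,-0.1496],[0,0,0,0,0,0,-0.1496],[0,0,0,0,0,0,-0.1496],[0,0,0,0,0,0,-0.1496]]'
python3 -m inch '[[0,0,0,0,0,0,-0.1496],[0,0,0,0,0,0,-0.1496],[0,0,0,0,0,0,-0.1496],[0,0,0,0,0,0,-0.1496],[0,0,0,0,0,0,-0.1496],[0,0,0,0,0,0,-0.1496],[0,0,0,0,0,0,-0.1496],[0,0,0,0,0,0,-0.1496],[0,0,0,0,0,0,-0.1496],[0,0,0,0,0,0,-0.1496]]'
python3 -m inch '[[0,0,0,0,0,0,-0.1496],[0,0,0,0,0,0,-0.1496],[0,0,0,0,0,0,-0.1496],[0,0,0,0,0,0,-0.1496],[0,0,0,0,0,0,-0.1496],[0,0,0,0,0,0,-0.1496],[0,0,0,0,0,0,-0.1496],[0,-40,0,0,0,0,0],[0,0,0,0,0,0,0],[0,0,0,0,0,0,0]]'
python3 - <<'E'
from h import *
o=manip.get_obs(); print(clamp(o['tcp_pos']),o['joints'].round(2))
im=grab('wrist','w13.png'); M=np.load('pics/w13.png.npy')
g=cv2.cvtColor(im,cv2.COLOR_BGR2GRAY)
P9=clamp(onz('wrist',[(287,118)],86,np.load('pics/w9.png.npy'))); print('knob from w9',P9)
p=proj('wrist',[C[0],C[1],86],M)[0]; print('expected knob px',p)
# white dot inside black knob near p
x,y=p.astype(int); w=g[y-30:y+30,x-40:x+40]; m=(w>150).astype(np.uint8)
n,l,s,c=cv2.connectedComponentsWithStats(m)
for k in range(1,n):
    if 8<s[k,4]<400: q=c[k]+[x-40,y-30]; print(s[k],q,clamp(onz('wrist',[q],86,M)))
k=(w<45).astype(np.uint8); n,l,s,c=cv2.connectedComponentsWithStats(k); i=1+s[1:,4].argmax(); print(s[i],c[i]+[x-40,y-30],clamp(onz('wrist',[c[i]+[x-40,y-30]],80,M)))
# square end tip
hsv=cv2.cvtColor(im,cv2.COLOR_BGR2HSV)
for x in(-118,-112,-100,-80): print(x,proj('wrist',[C[0]+x*np.cos(YAW),C[1]+x*np.sin(YAW),27],M))
E
```

```text
time: 20.3
tcp_pos: [512.5, 25.9, 170.6]
orientation: [0.0, 0.925, 0.379, -0.0]
contact_force: [0.0, 0.3, -1.6]
opening: 85.3
gripper_force: 0.0
time: 21.3
tcp_pos: [512.5, 25.9, 170.5]
orientation: [-0.0, 0.42, 0.907, -0.0]
contact_force: [-0.4, -0.3, 0.3]
opening: 85.6
gripper_force: 0.0
time: 22.3
tcp_pos: [552.0, 32.8, 170.1]
orientation: [-0.001, -0.087, 0.996, -0.0]
contact_force: [-1.0, -0.6, 0.6]
opening: 85.3
gripper_force: 0.0
[[-101.12630267    0.54407888]] [-0.15  0.08  1.86 -0.    1.2  -1.89]
knob from w9 [[-1.24734714  0.59439705]]
expected knob px [278.09712273 345.19998483]
[36 25 11 10 86] [279.03488372 344.74418605] [[-0.40926904  0.69295172]]
[38 25  1  1  1] [276. 340.] [[ 0.04615131 -1.62793725]]
-118 [[278.68345055 171.20507491]]
-112 [[278.67824604 178.61172811]]
-100 [[278.6681841 193.1542533]]
-80 [[278.65239234 216.6099618 ]]
```

```bash
python3 - <<'E'
from h import *
M=np.load('pics/w13.png.npy'); g=cv2.cvtColor(cv2.imread('pics/w13.png'),cv2.COLOR_BGR2GRAY)
p=g[:,270:288].mean(1); d=np.abs(np.diff(p)); ys=[y for y in range(150,260) if d[y]>15]; print(ys, clamp(onz('wrist',[(279,y+.5) for y in ys],27,M))[:,0].round(1))
E
python3 -m inch '[[0,-35,0,0,0,0,0],[0,-35,0,0,0,0,0],[0,-30.5,0,20,0,0,0],[0,0,0,40,0,0,0],[0,0,0,33,0,0,0],[0,0,0,10,0,0,0],[0,0,0,0,0,0,0],[0.5,0,0,0,0,0,0],[1,0,0,0,0,0,0],[1,0,0,0,0,0,0]]' 60
python3 -m inch '[[1,0,0,0,0,0,0],[1,0,0,0,0,0,0],[1,0,0,0,0,0,0]]'
```

```text
[172, 173, 207, 208, 209] [-117.  -116.1  -87.9  -87.   -86.2]
time: 23.35
tcp_pos: [651.9, 49.9, 69.2]
orientation: [0.001, -0.086, 0.996, -0.0]
contact_force: [-1.0, -0.5, -0.5]
opening: 44.0
gripper_force: 0.0
time: 23.65
tcp_pos: [651.2, 49.4, 68.1]
orientation: [-0.0, -0.087, 0.996, -0.001]
contact_force: [-2.0, -1.9, 5.4]
opening: 10.4
gripper_force: 61.3
```

Knob bar gripped; the blade tip still reads -116 and the dark boundary -87. Turning clockwise.

```bash
python3 -m inch '[[1,0,0,0,0,0,0.12],[1,0,0,0,0,0,0.12],[1,0,0,0,0,0,0.12],[1,0,0,0,0,0,0.12],[1,0,0,0,0,0,0.12]]'
python3 -m inch '[[1,0,0,0,0,0,0.12],[1,0,0,0,0,0,0.12],[1,0,0,0,0,0,0.12],[1,0,0,0,0,0,0.12],[1,0,0,0,0,0,0.12]]'
python3 -m inch '[[1,0,0,0,0,0,0.12],[1,0,0,0,0,0,0.12],[1,0,0,0,0,0,0.1],[1,0,0,0,0,0,0],[1,0,0,0,0,0,0]]'
python3 -c "
from rig import manip;print(manip.get_obs()['wrist_torque'])"
```

```text
time: 24.15
tcp_pos: [651.2, 49.6, 68.1]
orientation: [-0.0, 0.214, 0.977, -0.001]
contact_force: [-1.3, -2.0, 4.6]
opening: 10.8
gripper_force: 61.2
time: 24.65
tcp_pos: [651.3, 49.6, 68.0]
orientation: [0.0, 0.493, 0.87, -0.001]
contact_force: [-2.2, -2.5, 4.6]
opening: 10.6
gripper_force: 61.3
time: 25.15
tcp_pos: [651.4, 49.6, 68.1]
orientation: [0.0, 0.631, 0.776, -0.0]
contact_force: [-1.7, -3.3, 5.6]
opening: 10.5
gripper_force: 61.4
[-0.45992359  0.0833284  -0.12452044]
```

```bash
python3 -m inch '[[1,0,0,0,0,0,0.04],[1,0,0,0,0,0,0],[0.6,0,0,0,0,0,0],[0.3,0,0,0,0,0,0],[0,0,0,0,0,0,0],[0,0,0,0,0,0,0],[0,0,0,-30,0,0,0],[0,0,0,-40,0,0,0],[0,0,0,-40,0,0,0],[0,0,0,0,0,0,0]]'
python3 -m inch '[[0,0,0,0,0,0,-0.14],[0,0,0,0,0,0,-0.14],[0,0,0,0,0,0,-0.14],[0,0,0,0,0,0,-0.14],[0,0,0,0,0,0,-0.14],[0,0,0,0,0,0,-0.14],[0,0,0,0,0,0,-0.14],[0,0,0,0,0,0,-0.14],[0,0,0,0,0,0,-0.14],[0,0,0,0,0,0,-0.14]]'
python3 -m inch '[[0,0,0,0,0,0,-0.14],[0,50,0,0,0,0,0],[0,50,0,0,0,0,0],[0,0,0,0,0,0,0],[0,0,0,0,0,0,0]]'
python3 - <<'E'
from h import *
o=manip.get_obs(); print(clamp(o['tcp_pos']))
im=grab('wrist','w14.png'); M=np.load('pics/w14.png.npy'); g=cv2.cvtColor(im,cv2.COLOR_BGR2GRAY)
a=np.array([np.cos(YAW),np.sin(YAW)]); n=np.array([-a[1],a[0]])
def row(s,z):
    P=np.array([np.r_[C+x*a+y*n,z] for x,y in s]); u=proj('wrist',P,M); return [int(g[min(max(int(v),0),419),min(max(int(w),0),559)]) for w,v in u]
print('across',row([(0,y) for y in range(-30,31,3)],86)); print('along',row([(x,0) for x in range(-30,31,3)],86))
xs=np.arange(-125,-70,1.); print('blade',list(zip(xs[::2].astype(int).tolist(),row([(x,0.5) for x in xs[::2]],27))))
b=cv2.cvtColor(cv2.imread('pics/w13.png'),cv2.COLOR_BGR2GRAY); print(o['opening'],o['contact_force'])
# bystanders in top view vs start
t=grab('top','top2.png'); t1=cv2.imread('pics/top1.png'); d=cv2.absdiff(t,t1).max(2)
for nm,(x,y) in dict(stone=(390,173),can=(130,165),lid=(163,272)).items(): print(nm,(d[y-35:y+35,x-30:x+30]>40).sum())
E
```

```text
time: 26.15
tcp_pos: [654.7, 50.0, 184.5]
orientation: [0.004, 0.647, 0.763, 0.003]
contact_force: [-0.0, 0.3, 0.8]
opening: 85.2
gripper_force: 0.0
time: 27.15
tcp_pos: [650.3, 50.3, 175.9]
orientation: [-0.002, 0.0, 1.0, -0.0]
contact_force: [-0.6, -0.1, 0.2]
opening: 85.5
gripper_force: 0.0
time: 27.65
tcp_pos: [550.4, 37.0, 176.2]
orientation: [-0.002, -0.067, 0.998, 0.0]
contact_force: [1.3, -0.0, 0.4]
opening: 85.0
gripper_force: 0.0
[[-101.99605816    4.91570642]]
across [145, 129, 196, 47, 69, 72, 71, 71, 71, 120, 253, 253, 68, 72, 70, 66, 67, 68, 176, 228, 124]
along [99, 118, 99, 98, 86, 68, 65, 63, 69, 242, 253, 255, 166, 254, 253, 115, 84, 83, 84, 84, 87]
blade [(-125, 54), (-123, 56), (-121, 46), (-119, 53), (-117, 51), (-115, 135), (-113, 183), (-111, 187), (-109, 192), (-107, 193), (-105, 183), (-103, 190), (-101, 193), (-99, 181), (-97, 183), (-95, 187), (-93, 184), (-91, 186), (-89, 189), (-87, 195), (-85, 109), (-83, 83), (-81, 79), (-79, 79), (-77, 86), (-75, 85), (-73, 81), (-71, 83)]
85.01671972812741 [ 1.28145642 -0.01912585  0.41424465]
stone 0
can 7
lid 0
```

The bar reads dark across the channel (y -21 to +21), so it is locked. The blade tip is at -115.5, the bystanders are unchanged and the gripper is clear. Handing in.

```bash
python3 -c "
from rig import manip; print(manip.finish_job())"
```

```text
the job is handed in; nothing more can be done
None
```

I handed the job in at about 28 s; by my own measurements the blade is reversed with its round nose on the back stop, the knob locked across the channel and the bystanders unmoved, no verdict came back, and I viewed 11 pictures, one over the limit of 10.

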